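# Clear the bench scale and zero it

## Task

Lift the grey pail of bolts off the bench scale and set it down gently and upright on the blue mat, wholly on the mat and beside the carton that stands there. Then, with the scale empty, press the green zero button in the yellow collar of the tilted scale display all the way down, hold it down for a full second and let it come up again. Do not force the display, do not tip the pail, and leave the other things where they are.

Things in the scene. Friction and masses are not known exactly. Their poses are not given: they have to be found in the camera images.
- pail: Grey open plastic pail of bolts, 104 mm across at the rim, 92 mm at the foot, 70 mm tall, about 0.35 to 0.7 kg, loose on the scale at any yaw. A rigid steel bow handle spans it along its own x axis, with a black straight grip in the middle, 62 mm long (along x), 14 mm wide and 14 mm high. Origin: centre of the underside; z up.
- pail_grip (a point): Centre of the black grip of the pail's handle, 125 mm above the pail's underside, 55 mm above the rim. Axes as the pail's: x runs along the grip, so the fingers close along y.
- scale: Bench scale: grey base with a steel weighing plate, 220 mm (x) by 200 mm (y), fixed. Origin: centre of the underside; the plate's top is 60 mm above it.
- mat: Blue mat, 260 mm (x) by 170 mm (y), 6 mm thick, fixed. Origin: centre of the underside, on the table; x and y along its sides. The carton stands on its +x end.
- mat_free (a point): Point on the mat's top face, in the middle of the free part, 50 mm from the mat's centre towards its -x end.
- carton: Small brown cardboard carton, 45 by 70 mm, 36 mm tall, loose on the mat's +x end, its centre about 92 mm from the mat's centre. Leave it alone. Origin: centre of the underside.
- head: Scale display: flat grey box 130 (x) by 200 mm (y), 36 mm thick, held by a stiff hinge in a fixed stand; its face slopes down towards its -x side, 28 to 38 degrees from level, different at every start. Origin: middle of the box, on the hinge; x runs up the slope, y level along the face, z square out of the face, which lies 18 mm from the origin. Only collar and screen stand out from it.
- screen_edge (a point): Middle of the free edge of the display's clear plastic screen: 4 mm thick, it stands square on the face near its upper edge (head x = 47 mm) over the full width and reaches 72 mm out from the face. It bars a tool that comes straight down on the button. Axes as the head's.
- collar (a point): Centre of the mouth of the yellow collar on the display (at x = -18, y = -55 mm of the head, 24 mm out from its face): a tube 42 mm inside, 54 mm outside, with its axis along the head's z. This point's axes are those of the head; z points out of the mouth, so the button is pressed along -z.
- zero_button (a joint): Round green spring button, 35 mm across, inside the yellow collar, moving along the collar's axis. Its top lies 5 to 13 mm below the collar's mouth when it is up; how deep differs at every start and is not reported: feel for it. Value: how far it is pressed, 0 up, 0.007 m fully down against a hard stop. It begins to yield at about 1.5 N and is fully down at 5 N.
- tape: Roll of clear tape, 90 mm across, 25 mm tall, at the far side of the table. Leave alone.
- driver: Screwdriver with orange handle, lying to the left (+y) of the work. Leave alone.
- spanner: Steel spanner, lying to the right (-y) of the work. Leave alone.
- jar: Jar with blue cap, 60 mm across, 80 mm tall, at the far side of the table. Leave alone.
- mug: White mug, 80 mm across, 90 mm tall, at the far side of the table. Leave alone.
Mind the look-alikes: they are no part of the job. Leave any orange look-alike of the pail alone.

How it is judged:
By the outcome, as a careful person would: the job done as asked, in the order asked, and still so for the second after the job is handed in, with the robot touching nothing.
It also fails if it takes over 62 s, if anything falls off the work surface, if the arm or the gripper's body presses on something with over 40 N, if the wrist force passes 120 N, or if a joint passes its speed limit or range.

## Robot

A 6-joint arm with a two-finger parallel gripper is mounted at the origin on the work surface. World frame = base frame: x ahead of the robot, y to its left, z up, the work surface at z = 0. Lengths are in m, angles in rad, forces in N, time in s.
With the tool pointing down it reaches from about 0.3 to 0.875 m from the base axis. Payload 6.4 kg.
Tool frame: the origin (TCP) lies midway between the tips of the shut fingers; the grasp point (between the pads) lies 19 mm behind it; z points along the fingers, y is the line along which they close (so a half turn about z gives the same grasp; the last joint's range is limited). The gripper opens to 85 mm and grips with 20 to 120 N. Pads are 22 mm wide; open, the fingers measure 114 mm over their backs; the gripper's body (76 mm by 85 mm) begins 54 mm behind the grasp point. The pads swing forward as they close: fully open they stand 13 mm farther back than shut.
Start: joints at [1.078, 0.181, 1.607, -0, 1.354, -0.206], TCP at [0.163, 0.552, 0.209] pointing down, gripper open.
Joint ranges: [-2.99, 2.99], [-0.89, 2.07], [0.3, 2.58], [-1.14, 4.28], [0, 2.63], [-3.12, 3.12]. Speed limits (rad/s): [2.57, 2.57, 3.01, 3.14, 3.14, 3.14].

## Interface

Orientations are given as a unit quaternion [w, x, y, z].
In Python, from bench import * gives the robot as it stands.
- The arm moves only by the tool play_rows, never from a script. Its argument "plan" is a list of rows, each a list of 3 entries, a list of its own where there are three numbers: the finger opening in mm, from 0 to 85.4, then the shift along the tool's x, y, z normalised to -1 to 1, where 1 is 40 cm, then the turn about the tool's z normalised to -1 to 1, where 1 is pi rad. A call has 1 to 10 rows; each row is the pose to reach, as a shift and turn from the pose commanded when the call began, along the tool's axes at that moment, turning the shorter way round; what a row does not reach only later rows make up. A row lasts 1/10 s, in which the tool goes at most 50 mm and 8.59 degrees, less where a joint would pass 70% of its speed; a pose out of reach is approached as far as the arm can. A call with a number of a shift or a turn outside -1 to 1 is refused whole. A call with a gripper value outside its range is refused whole. The fingers move at their own pace and stop on an object; the grip force is fixed at half the most. Time passes only in rows, so rows that repeat a pose let the fingers close. It gives the time, the measured TCP pose, the force, the opening and the grip force at its end, in the units of the state.
- get_obs(): the state, without advancing time (a new reading comes with each control period).
- camera(name): name is "scene" or "top" or "wrist"; returns a dict with "image" (480x640x3 uint8, red, green, blue), "range_z" (480x640 float32, m along the optical axis (not along the pixel's ray), 0 where there is no reading), "intrinsics" (3x3 intrinsics, pixels), "rvec" (rotation vector, rad) and "tvec" (3), from world to camera coordinates, as OpenCV has them; the wrist camera has in their place "T_tool_cam" (4x4, takes a point from camera to tool coordinates, whose origin is the TCP and whose axes are the flange's). Camera axes: x right, y down, z forward; pixel columns grow to the right and rows downward; lengths in m; the calibration is good to about 2 mm. The wrist camera is an equidistant fisheye: a pixel r from the principal point sees the ray r / f radians off the axis. A picture is of the moment at which its call begins: read the wrist's pose just before it.
- hand_in(): hands the job in; it is judged then, once.
Trained networks look in a picture, given as the dict that the camera call returned (one of the last four; its "shot" number tells which), for a name from the list of things; names that differ only in an ending like _2 or _b are one class to them, and where a whole thing is asked for, a point or a joint stands for the part that bears it (a point fixed in the world has none). Each returns a list of dicts, best first, with "conf" (0 to 1); they miss things now and then, are a little off and sometimes report something else, mostly with a low value. They report only what shows in the picture. A call takes as long as a camera call. They do not tell look-alikes from the thing itself.
- search_frame(picture, label): "rect" ([centre column, centre row, width, height] in pixels, round what is visible of it).
- masks_of(picture, label): "mask" (480x640 bool, what is visible of it) and "rect" ([centre column, centre row, width, height] in pixels, round what is visible of it).
The state is a dict: "time_s": time; "q": joint angles; "dq": joint speeds; "joint_efforts": joint torques, N m; "eef_pos": TCP position; "eef_rot": TCP orientation; "wrist_force": force on the tool from outside, world axes, zero at the start; "torque": the same for the moment, N m; "opening": opening from 0.0 (shut) to 1.0 (fully open); "grasp_force": force on a finger pad.
Only numpy, scipy, OpenCV 4.12 (cv2) and the standard library are available. Lean on these libraries where they do the work, as an engineer would, in place of code of your own. Each camera call takes 0.05 s, during which the arm holds its last target. There are 200 camera calls.

## Working session

There is one attempt and no reset: what is moved stays moved. The work goes in short steps, Python scripts to look and compute and a tool call to move; the robot and the scene stay as the last step left them, time stands still between calls to the robot, and variables do not carry over. Pictures are saved under pics/ and viewed, at most 10 in all, crops included, and the job is handed in when it is done.

Besides the shell and the picture viewer there is one more tool, called after ">>>" as name(argument=value, ...), one argument or row to a line, values as JSON. play_rows: Moves the arm, as the interface text tells. Its arguments: {"type":"object","properties":{"plan":{"type":"array","items":{"type":"array"}}},"required":["plan"]}

```bash
mkdir -p pics
cat > h.py <<'E'
from bench import *
import numpy as np, cv2
from scipy.spatial.transform import Rotation as R
def pts(p):
    v,u=np.mgrid[0:480,0:640]; K=p["intrinsics"]; z=p["range_z"]
    c=np.stack([(u-K[0,2])/K[0,0]*z,(v-K[1,2])/K[1,1]*z,z],-1)
    M=cv2.Rodrigues(np.array(p["rvec"],float))[0]
    return (c-np.array(p["tvec"]).ravel())@M, z>0
E
python3 - <<'E'
from h import *
o=get_obs(); print({k:np.round(v,3) for k,v in o.items()})
for n in ("scene","top"):
    p=camera(n); cv2.imwrite(f"pics/{n}0.png",p["image"][:,:,::-1]); np.save(n+"0.npy",p,allow_pickle=True)
    P,ok=pts(p)
    for l in ["pail","scale","mat","carton","head","collar","zero_button"]:
        for d in masks_of(p,l)[:3]:
            m=d["mask"]&ok
            print(n,l,round(d["conf"],2),np.round(d["rect"]),np.round(np.median(P[m],0),3) if m.any() else 0)
E
```

```text
{'time_s': np.float64(0.0), 'q': array([ 1.078,  0.182,  1.608,  0.   ,  1.354, -0.206]), 'dq': array([ 0.001, -0.001,  0.002, -0.001, -0.   , -0.002]), 'joint_efforts': array([-2.0000e-03, -4.4486e+01, -3.5134e+01, -1.0000e-03,  9.0000e-03,
        0.0000e+00]), 'eef_pos': array([0.162, 0.551, 0.208]), 'eef_rot': array([-0.   ,  0.143,  0.99 , -0.001]), 'wrist_force': array([0.93 , 0.046, 0.447]), 'torque': array([ 0.005,  0.006, -0.017]), 'grasp_force': np.float64(0.0), 'opening': np.float64(0.997)}
scene pail 0.75 [226. 169.  39.  52.] [ 0.226 -0.261  0.043]
scene scale 0.96 [296. 271.  90.  84.] [0.559 0.009 0.058]
scene mat 0.94 [198. 262. 103.  91.] [ 0.49  -0.264  0.005]
scene carton 0.67 [189. 286.  33.  24.] [ 0.596 -0.265  0.04 ]
scene head 0.65 [429. 303. 102.  53.] [0.618 0.287 0.141]
scene collar 0.94 [428. 301. 101.  48.] [0.619 0.287 0.141]
top pail 0.65 [415. 352.  41.  45.] [ 0.221 -0.262  0.034]
top pail 0.62 [318. 238.  45.  46.] [ 0.511 -0.02   0.095]
top pail 0.46 [405. 250.  67.  93.] [ 0.479 -0.266  0.005]
top scale 0.94 [316. 248.  88.  87.] [ 0.47  -0.011  0.059]
top mat 0.57 [405. 250.  67.  93.] [ 0.481 -0.266  0.005]
top carton 0.81 [407. 216.  29.  16.] [ 0.582 -0.266  0.04 ]
top head 0.88 [198. 210.  91.  57.] [0.587 0.284 0.109]
top collar 0.59 [198. 212.  91.  62.] [0.587 0.284 0.109]
top zero_button 0.67 [317. 250.  85.  92.] [ 0.47  -0.011  0.059]
```

View pics/scene0.png

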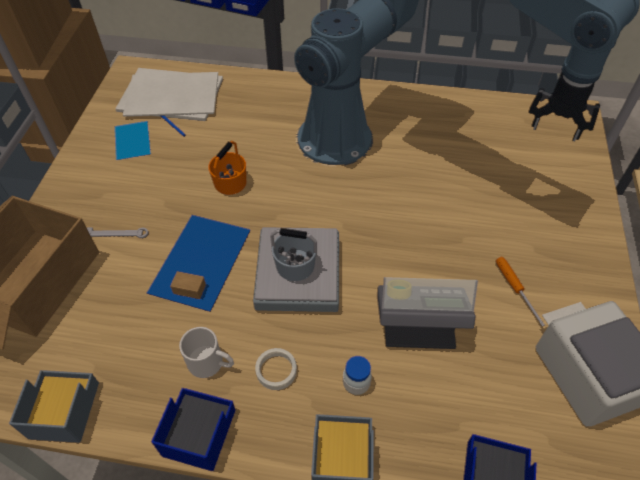

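View pics/top0.png

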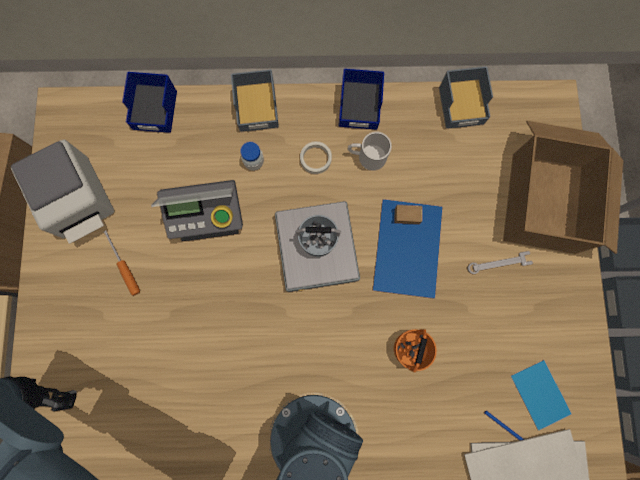

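The grey pail is at top (318,238) and scene (295,255), on the scale with a black grip. The orange look-alike is at top (415,350) and scene (228,172), standing on the table. I want the grey one. The green button in its yellow collar is at top (221,216), and the screen stands on the far, upper edge of the display.

```bash
cat > m.py <<'E'
from h import *
for n in ("scene","top"):
    p=np.load(n+"0.npy",allow_pickle=True).item(); P,ok=pts(p); I=p["image"].astype(int); hsv=cv2.cvtColor(p["image"],cv2.COLOR_RGB2HSV)
    x,y,z=P[...,0],P[...,1],P[...,2]
    g=ok&(abs(x-.51)<.1)&(abs(y+.02)<.1)&(z>.165)&(z<.21)&(I.max(-1)<70)
    q=P[g]; c=q.mean(0); w,V=np.linalg.eigh(np.cov(q[:,:2].T)); r=cv2.minAreaRect((q[:,:2]*1000).astype(np.float32))
    print(n,"grip",g.sum(),c.round(4),"max z",np.percentile(q[:,2],95).round(4),"dir",V[:,1].round(3),"rect",np.round(r[0],1),np.round(r[1],1))
    m=ok&(z>-.005)&(z<.02)&(hsv[...,0]>100)&(hsv[...,0]<118)&(hsv[...,1]>150)&(abs(x-.48)<.16)&(abs(y+.265)<.12)
    r=cv2.minAreaRect((P[m][:,:2]*1000).astype(np.float32)); print(" mat",m.sum(),np.round(r[0],1),np.round(r[1],1),round(r[2],1))
    ca=ok&(z>.03)&(z<.05)&(abs(x-.585)<.06)&(abs(y+.266)<.06); r=cv2.minAreaRect((P[ca][:,:2]*1000).astype(np.float32)); print(" carton",np.round(r[0],1),np.round(r[1],1),round(r[2],1))
    # head
    box=ok&(abs(x-.6)<.13)&(abs(y-.285)<.15)&(z>.03)
    yel=box&(hsv[...,0]>20)&(hsv[...,0]<34)&(hsv[...,1]>140); gr=box&(hsv[...,0]>45)&(hsv[...,0]<85)&(hsv[...,1]>150)
    for nm,mm in (("yellow",yel),("green",gr)):
        if mm.sum(): print(" ",nm,mm.sum(),P[mm].mean(0).round(4),P[mm].min(0).round(4),P[mm].max(0).round(4))
    d=masks_of  
    Q=P[box]; best=None; rng=np.random.default_rng(0)
    for _ in range(1500):
        a=Q[rng.choice(len(Q),3,False)]; nn=np.cross(a[1]-a[0],a[2]-a[0]); L=np.linalg.norm(nn)
        if L<1e-5: continue
        nn/=L; nn*=np.sign(nn[2]); 
        if not .75<nn[2]<.92: continue
        i=abs((Q-a[0])@nn)<.003
        if best is None or i.sum()>best.sum(): best=i
    F=Q[best]; c=F.mean(0); nn=np.linalg.svd(F-c)[2][2]; nn*=np.sign(nn[2])
    print("  plane",best.sum(),len(Q),c.round(4),nn.round(4),"tilt",np.degrees(np.arccos(nn[2])).round(1),"az",np.degrees(np.arctan2(nn[1],nn[0])).round(1))
    hx=np.array([nn[0],nn[1],0]); hx=-hx/np.linalg.norm(hx); hx=hx-nn*(hx@nn); hx/=np.linalg.norm(hx); hy=np.cross(nn,hx)
    r=cv2.minAreaRect(np.stack([(F-c)@hx,(F-c)@hy],1).astype(np.float32)*1000); print("  face rect",np.round(r[0],1),np.round(r[1],1),round(r[2],1),"hx",hx.round(3),"hy",hy.round(3))
    for nm,mm in (("yellow",yel),("green",gr)):
        if mm.sum(): S=(P[mm]-c)@np.stack([hx,hy,nn],1)*1000; print("   ",nm,"head-axes min/max/med",S.min(0).round(1),S.max(0).round(1),np.median(S,0).round(1))
    S=(Q-c)@np.stack([hx,hy,nn],1)*1000; s=S[S[:,2]>45]; print("   far out",len(s),s.min(0).round(1) if len(s) else 0,s.max(0).round(1) if len(s) else 0, Q[:,2].max())
t=np.load("top0.npy",allow_pickle=True).item()["image"]; s=np.load("scene0.npy",allow_pickle=True).item()["image"]
A=cv2.resize(t[190:290,150:370],None,fx=3.5,fy=3.5)[:,:,::-1]; B=cv2.resize(s[215:315,250:470],None,fx=3.5,fy=2.4)[:,:,::-1]
cv2.imwrite("pics/crop1.png",np.vstack([A,B])[:600])
E
python3 m.py
```

```text
scene grip 190 [ 0.5169 -0.0178  0.1888] max z 0.1947 dir [0.016 1.   ] rect [516.  -18.4] [59.9 16.1]
 mat 4632 [ 499.1 -267.4] [169.7 259.8] 81.8
 carton [ 587.1 -269.5] [71.7 49.5] 84.5
  plane 1636 4669 [0.6304 0.2922 0.1371] [0.663 0.074 0.745] tilt 41.8 az 6.4
  face rect [6.2 1.6] [ 88.6 199.8] 1.0 hx [-0.74  -0.083  0.667] hy [ 0.111 -0.994  0.   ]
   far out 0 0 0 0.1945740238320275
top grip 154 [ 0.5115 -0.0197  0.191 ] max z 0.1945 dir [0.034 0.999] rect [511.6 -24.1] [67.1 13.6]
 mat 4834 [ 497.4 -268.8] [168.  257.8] 81.6
 carton [ 585.4 -268.7] [70.6 46.4] 85.6
  yellow 219 [0.5682 0.228  0.1108] [0.541  0.2019 0.0814] [0.6036 0.2827 0.1331]
  green 60 [0.5723 0.2294 0.1064] [0.5586 0.2122 0.0947] [0.5853 0.3713 0.1166]
  plane 2053 4000 [0.5815 0.2892 0.1028] [-0.5055 -0.0722  0.8598] tilt 30.7 az -171.9
  face rect [ 3.4 -4.2] [198.3 129.4] 88.9 hx [0.851 0.122 0.511] hy [-0.141  0.99  -0.   ]
    yellow head-axes min/max/med [-45.4 -84.7  -2. ] [23.4 -9.6 30.1] [-14.8 -58.5  21.7]
    green head-axes min/max/med [-30.6 -74.8  -2. ] [10.9 81.5 17.8] [-13.5 -59.9  12.7]
   far out 314 [  45.6 -100.4   45. ] [55.1 92.9 74.9] 0.19425767189154072
```

View pics/crop1.png

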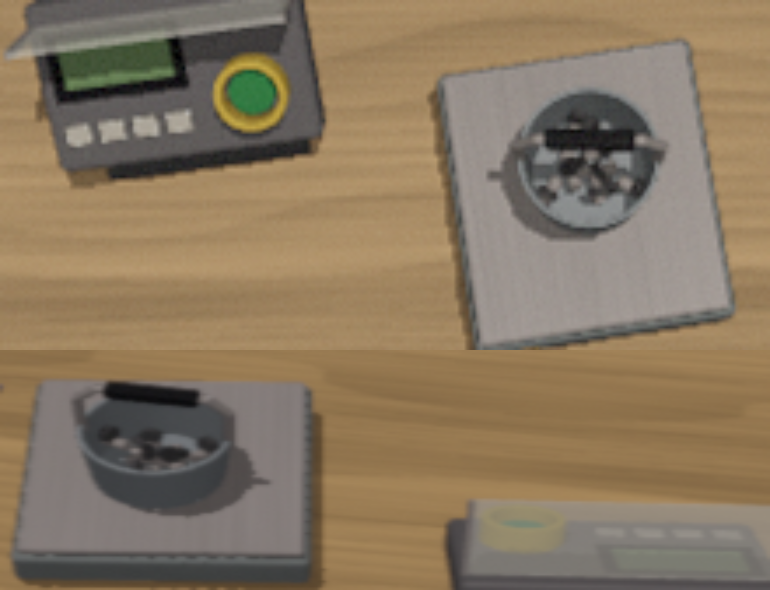

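The crop confirms it: the upper grey pail with the black grip stands on the scale, and the button is in the yellow collar to the left, behind no orange thing. Next I work out the pail moves.

```bash
cat >> h.py <<'E'
def move_to(target, ydir=None):
    "print shift (tool units) and turn to bring TCP to target, tool y along +-ydir"
    o=get_obs(); w,x,y,z=o["eef_rot"]; M=R.from_quat([x,y,z,w]).as_matrix()
    s=M.T@(np.array(target)-o["eef_pos"])/.4; t=0
    if ydir is not None:
        v=M.T@np.array([ydir[0],ydir[1],0]); t=np.arctan2(-v[0],v[1]); t=(t+np.pi/2)%np.pi-np.pi/2
    print("pos",o["eef_pos"].round(4),"shift",s.round(4),"turn",round(t/np.pi,4),"(other",round(t/np.pi-np.sign(t),4),") q6",o["q"][5].round(2),"F",o["wrist_force"].round(1),"t",round(float(o["time_s"]),2),"open",round(float(o["opening"]),3),"grip",round(float(o["grasp_force"]),1))
    return M
E
python3 - <<'E'
from h import *
print(move_to([.514,-.019,.25],[1,-.025]).round(3))
move_to([.514,-.019,.167],[1,-.025])
E
```

```text
pos [0.1626 0.5515 0.2094] shift [-1.246  -1.1196 -0.1015] turn 0.4167 (other -0.5833 ) q6 -0.21 F [-0.1  0.5 -0.1] t 0.8 open 0.997 grip 0.0
[[-0.959  0.283  0.   ]
 [ 0.283  0.959  0.   ]
 [ 0.     0.    -1.   ]]
pos [0.1626 0.5515 0.2094] shift [-1.246  -1.1196  0.106 ] turn 0.4167 (other -0.5833 ) q6 -0.21 F [-0.1  0.5 -0.1] t 0.8 open 0.997 grip 0.0
```

>>> play_rows(
  plan=[
    [85,[-0.62,-0.56,-0.13],0.21],
    [85,[-0.62,-0.56,-0.13],0.21],
    [85,[-0.62,-0.56,-0.13],0.21],
    [85,[-0.62,-0.56,-0.13],0.21],
    [85,[-0.62,-0.56,-0.13],0.21],
    [85,[-0.62,-0.56,-0.13],0.21],
    [85,[-0.62,-0.56,-0.13],0.21],
    [85,[-0.62,-0.56,-0.13],0.21],
    [85,[-0.62,-0.56,-0.13],0.21],
  ],
)

```text
time_s: 1.7
eef_pos: [0.3377, 0.266, 0.2617]
eef_rot: [0.0, 0.457, 0.889, 0.0]
wrist_force: [0.2, -0.5, 0.1]
opening: 0.996
grasp_force: 0.0
```

Run:
```python
from h import *
print(move_to([.514,-.019,.25],[1,-.025]).round(3))
```

```text
pos [0.3377 0.266  0.2617] shift [-0.836  -0.0565  0.029 ] turn 0.2058 (other -0.7942 ) q6 -0.23 F [ 0.2 -0.5  0.1] t 1.7 open 0.996 grip 0.0
[[-0.582  0.813  0.001]
 [ 0.813  0.582  0.001]
 [ 0.     0.001 -1.   ]]
```

>>> play_rows(
  plan=[
    [85,[-0.836,-0.056,0.029],0.206],
    [85,[-0.836,-0.056,0.029],0.206],
    [85,[-0.836,-0.056,0.029],0.206],
    [85,[-0.836,-0.056,0.029],0.206],
    [85,[-0.836,-0.056,0.029],0.206],
    [85,[-0.836,-0.056,0.029],0.206],
    [85,[-0.836,-0.056,0.029],0.206],
    [85,[-0.836,-0.056,0.029],0.206],
    [85,[-0.836,-0.056,0.029],0.206],
    [85,[-0.836,-0.056,0.029],0.206],
  ],
)

```text
time_s: 2.7
eef_pos: [0.5139, -0.016, 0.2494]
eef_rot: [-0.001, 0.714, 0.7, -0.0]
wrist_force: [-0.2, -0.4, -0.1]
opening: 0.996
grasp_force: 0.0
```

Run:
```python
from h import *
M=move_to([.514,-.019,.167],[1,-.025])
p=camera("wrist"); o=get_obs(); I=p["image"]; z=p["range_z"]; K=p["intrinsics"]; T=np.array(p["T_tool_cam"])
v,u=np.mgrid[0:480,0:640]; du,dv=u-K[0,2],v-K[1,2]; r=np.hypot(du,dv)+1e-9; th=r/K[0,0]
t=np.tan(th)/r; c=np.stack([du*t*z,dv*t*z,z],-1)
P=(c@T[:3,:3].T+T[:3,3])@M.T+o["eef_pos"]
g=(z>0)&(abs(P[...,0]-.514)<.04)&(abs(P[...,1]+.02)<.05)&(P[...,2]>.165)&(P[...,2]<.21)&(I.max(-1)<80)&(th<1.2)
q=P[g]; print(g.sum(),q.mean(0).round(4),q.min(0).round(4),q.max(0).round(4)); w,V=np.linalg.eigh(np.cov(q[:,:2].T)); print(V[:,1], np.round(cv2.minAreaRect((q[:,:2]*1000).astype(np.float32))[0],1))
cv2.imwrite("pics/w1.png",I[:,:,::-1])
```

```text
pos [ 0.5139 -0.016   0.2494] shift [-0.0077  0.0006  0.2061] turn 0.0014 (other -0.9986 ) q6 -0.24 F [-0.2 -0.4 -0.1] t 2.7 open 0.996 grip 0.0
1990 [ 0.5129 -0.018   0.193 ] [ 0.5054 -0.0499  0.1833] [0.5205 0.0109 0.1956]
[0.02978336 0.99955638] [513.  -19.4]
```

View pics/w1.png

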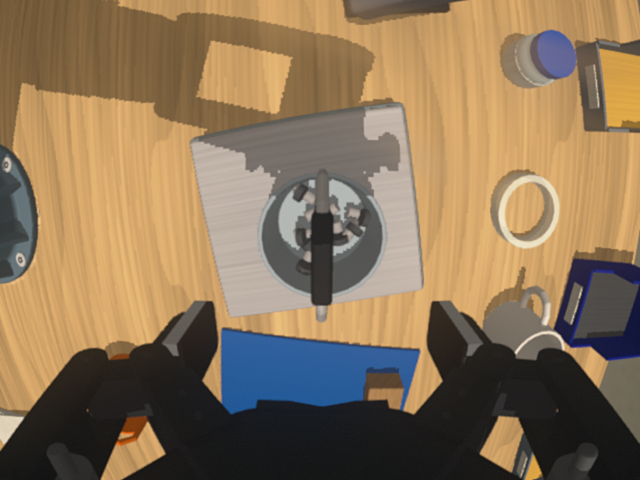

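The wrist view shows the grip at (322,258), upright between the fingers, with nothing in the way. The measured centre is (0.513, -0.019) with the top at 0.194.

>>> play_rows(
  plan=[
    [85,[-0.007,-0.002,0.07],0],
    [85,[-0.007,-0.002,0.14],0],
    [85,[-0.007,-0.002,0.18],0],
    [85,[-0.007,-0.002,0.205],0],
    [85,[-0.007,-0.002,0.205],0],
    [14,[-0.007,-0.002,0.205],0],
    [10,[-0.007,-0.002,0.205],0],
    [5,[-0.007,-0.002,0.205],0],
    [0,[-0.007,-0.002,0.205],0],
    [0,[-0.007,-0.002,0.205],0],
  ],
)

```text
time_s: 3.75
eef_pos: [0.5137, -0.0208, 0.1682]
eef_rot: [0.0, 0.715, 0.699, 0.0]
wrist_force: [-5.4, 1.4, 11.1]
opening: 0.141
grasp_force: 34.6
```

>>> play_rows(
  plan=[
    [0,[0,0,0],0],
    [0,[0,0,0],0],
    [0,[0,0,0],0],
    [0,[0,0,0],0],
    [0,[0,0,0],0],
    [0,[0,0,-0.01],0],
    [0,[0,0,-0.02],0],
    [0,[0,0,-0.03],0],
  ],
)

```text
time_s: 4.55
eef_pos: [0.5132, -0.0206, 0.1795]
eef_rot: [-0.0, 0.715, 0.699, -0.0]
wrist_force: [0.3, -0.9, -3.7]
opening: 0.121
grasp_force: 58.6
```

>>> play_rows(
  plan=[
    [0,[0,0,-0.04],0],
    [0,[0,0,-0.08],0],
    [0,[0,0,-0.12],0],
    [0,[0,0,-0.15],0],
    [0,[0,0,-0.15],0],
    [0,[0,0,-0.15],0],
  ],
)

```text
time_s: 5.15
eef_pos: [0.5135, -0.0207, 0.2395]
eef_rot: [-0.0, 0.715, 0.699, -0.0]
wrist_force: [0.1, -1.1, -4.6]
opening: 0.121
grasp_force: 58.7
```

Run:
```python
from h import *
move_to([.4485,-.2625,.239]); move_to([.4485,-.2625,.114])
```

```text
pos [ 0.5135 -0.0207  0.2395] shift [-0.6082 -0.1485  0.0011] turn 0.0 (other 0.0 ) q6 -0.25 F [ 0.1 -1.1 -4.6] t 5.15 open 0.121 grip 58.7
pos [ 0.5135 -0.0207  0.2395] shift [-0.6082 -0.1485  0.3136] turn 0.0 (other 0.0 ) q6 -0.25 F [ 0.1 -1.1 -4.6] t 5.15 open 0.121 grip 58.7
```

>>> play_rows(
  plan=[
    [0,[-0.03,-0.007,0],0],
    [0,[-0.09,-0.022,0],0],
    [0,[-0.17,-0.042,0],0],
    [0,[-0.25,-0.062,0],0],
    [0,[-0.33,-0.082,0],0],
    [0,[-0.41,-0.102,0],0],
    [0,[-0.49,-0.12,0],0],
    [0,[-0.55,-0.135,0],0],
    [0,[-0.59,-0.144,0],0],
    [0,[-0.608,-0.149,0],0],
  ],
)

```text
time_s: 6.15
eef_pos: [0.4474, -0.2639, 0.239]
eef_rot: [-0.001, 0.716, 0.698, -0.0]
wrist_force: [-0.0, -0.1, -3.2]
opening: 0.119
grasp_force: 58.7
```

>>> play_rows(
  plan=[
    [0,[0,0,0],0],
    [0,[0,0,0.04],0],
    [0,[0,0,0.1],0],
    [0,[0,0,0.16],0],
    [0,[0,0,0.22],0],
    [0,[0,0,0.26],0],
    [0,[0,0,0.28],0],
    [0,[0,0,0.285],0],
    [0,[0,0,0.285],0],
  ],
)

```text
time_s: 7.05
eef_pos: [0.4489, -0.2622, 0.1262]
eef_rot: [0.0, 0.715, 0.699, 0.0]
wrist_force: [0.4, -0.3, -3.1]
opening: 0.117
grasp_force: 58.8
```

Run:
```python
from h import *
move_to([.4485,-.2625,.114])
```

```text
pos [ 0.4489 -0.2622  0.1262] shift [-0.0008 -0.0009  0.0306] turn 0.0 (other 0.0 ) q6 -0.74 F [ 0.4 -0.3 -3.1] t 7.05 open 0.117 grip 58.8
```

>>> play_rows(
  plan=[
    [0,[0,0,0.006],0],
    [0,[0,0,0.012],0],
    [0,[0,0,0.018],0],
    [0,[0,0,0.022],0],
    [0,[0,0,0.022],0],
  ],
)

```text
time_s: 7.55
eef_pos: [0.4482, -0.2624, 0.1167]
eef_rot: [-0.0, 0.715, 0.699, -0.0]
wrist_force: [-0.4, 0.2, -3.4]
opening: 0.118
grasp_force: 58.8
```

Run:
```python
from h import *
move_to([.4485,-.2625,.114])
p=camera("scene"); cv2.imwrite("pics/s2.png",cv2.resize(p["image"][170:330,130:350,::-1],None,fx=3.5,fy=3.5))
```

```text
pos [ 0.4482 -0.2624  0.1167] shift [-0.0003  0.0007  0.0069] turn 0.0 (other 0.0 ) q6 -0.74 F [-0.4  0.2 -3.4] t 7.55 open 0.118 grip 58.8
```

View pics/s2.png

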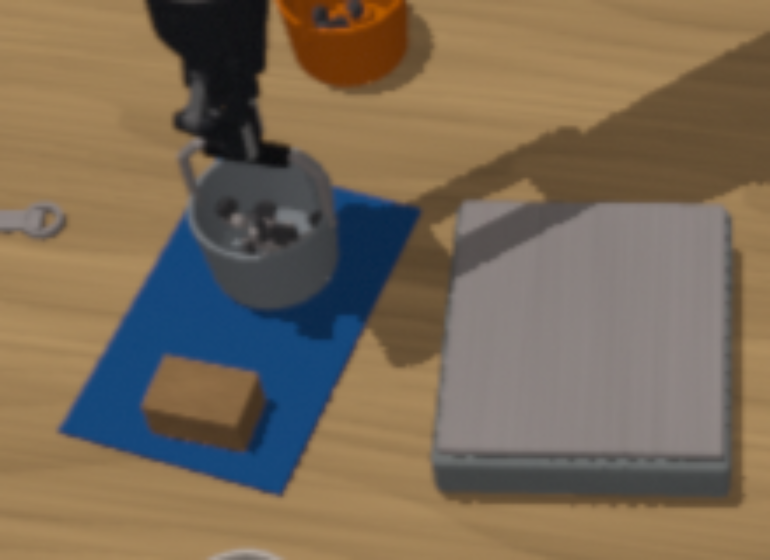

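The pail hangs upright just above the free part of the mat, at crop (265,235). The carton at (205,400) is well clear of it. I'm lowering slowly until it touches.

>>> play_rows(
  plan=[
    [0,[0,0,0.002],0],
    [0,[0,0,0.004],0],
    [0,[0,0,0.005],0],
    [0,[0,0,0.005],0],
  ],
)

```text
time_s: 8.0
eef_pos: [0.4483, -0.2624, 0.1149]
eef_rot: [-0.0, 0.715, 0.699, -0.0]
wrist_force: [0.3, 0.7, -3.3]
opening: 0.118
grasp_force: 58.8
```

>>> play_rows(
  plan=[
    [0,[0,0,0.001],0],
    [0,[0,0,0.002],0],
    [0,[0,0,0.003],0],
    [0,[0,0,0.003],0],
  ],
)

```text
time_s: 8.4
eef_pos: [0.4487, -0.2628, 0.1145]
eef_rot: [0.0, 0.715, 0.699, -0.0]
wrist_force: [-3.0, 1.3, 3.9]
opening: 0.123
grasp_force: 60.5
```

>>> play_rows(
  plan=[
    [20,[0,0,0],0],
    [30,[0,0,0],0],
    [50,[0,0,0],0],
    [70,[0,0,0],0],
    [85,[0,0,0],0],
    [85,[0,0,0],0],
    [85,[0,0,0],0],
    [85,[0,0,0],0],
  ],
)

```text
time_s: 9.2
eef_pos: [0.4484, -0.2625, 0.1138]
eef_rot: [-0.0, 0.715, 0.699, 0.0]
wrist_force: [0.0, -0.8, -0.9]
opening: 0.996
grasp_force: 0.0
```

>>> play_rows(
  plan=[
    [85,[0,0,-0.03],0],
    [85,[0,0,-0.1],0],
    [85,[0,0,-0.2],0],
    [85,[0,0,-0.3],0],
    [85,[0,0,-0.4],0],
    [85,[0,0,-0.5],0],
    [85,[0,0,-0.5],0],
  ],
)

```text
time_s: 9.9
eef_pos: [0.4506, -0.2644, 0.3218]
eef_rot: [0.006, 0.715, 0.699, 0.0]
wrist_force: [0.2, 0.8, 0.5]
opening: 0.996
grasp_force: 0.0
```

```bash
cat > hd.py <<'E'
from h import *
p=camera("top"); cv2.imwrite("pics/t3.png",cv2.resize(p["image"][180:320,140:460,::-1],None,fx=2.5,fy=2.5)); np.save("top3.npy",p,allow_pickle=True)
P,ok=pts(p); x,y,z=P[...,0],P[...,1],P[...,2]; hsv=cv2.cvtColor(p["image"],cv2.COLOR_RGB2HSV)
box=ok&(abs(x-.6)<.13)&(abs(y-.285)<.15)&(z>.05)
n=np.array([-.5055,-.0722,.8598]); c=np.array([.5815,.2892,.1028])
for k in range(6):   # refit on points close to the face, below the screen
    hx=np.array([-n[0],-n[1],0]); hx/=np.linalg.norm(hx); hx-=n*(hx@n); hx/=np.linalg.norm(hx); hy=np.cross(n,hx)
    S=(P-c)@np.stack([hx,hy,n],1); f=box&(abs(S[...,2])<.004)&(S[...,0]<.03)&(S[...,0]>-.055)&(abs(S[...,1])<.09)&~((np.hypot(S[...,0]+.015,S[...,1]+.058)<.036))
    F=P[f]; c0=F.mean(0); n=np.linalg.svd(F-c0)[2][2]; n*=np.sign(n[2]); c=c-n*((c-c0)@n)
# azimuth from face rect
S=(P-c)@np.stack([hx,hy,n],1)*1000; f=box&(abs(S[...,2])<4); r=cv2.minAreaRect(S[f][:,:2].astype(np.float32)); print("tilt",np.degrees(np.arccos(n[2])),"az",np.degrees(np.arctan2(-n[1],-n[0])),"face rect",r)
ring=box&(hsv[...,0]>20)&(hsv[...,0]<34)&(hsv[...,1]>140)&(S[...,2]>18); gr=box&(hsv[...,0]>45)&(hsv[...,0]<85)&(hsv[...,1]>150)&(S[...,1]<-30)
print("ring",ring.sum(),cv2.minEnclosingCircle(S[ring][:,:2].astype(np.float32)),np.median(S[ring][:,2]),"green",np.percentile(S[gr],[10,50,90],axis=0).round(1))
(cx,cy),_=cv2.minEnclosingCircle(S[ring][:,:2].astype(np.float32))
C=c+np.stack([hx,hy,n],1)@np.array([cx,cy,24])/1000; print("mouth",C.round(4),"hx",hx.round(3),"hy",hy.round(3),"n",n.round(3))
F2=c+np.stack([hx,hy,n],1)@np.array([r[0][0]-18,r[0][1]-55,24])/1000; print("mouth from rect",F2.round(4))
E
python3 hd.py
```

```text
tilt 31.186137435002127 az 8.055151630350444 face rect ((3.2865524291992188, -3.8357620239257812), (198.89578247070312, 129.78082275390625), 88.9565658569336)
ring 132 ((-15.178497314453125, -58.57207489013672), 26.86663055419922) 23.14441735704966 green [[-27.4 -73.2  10.2]
 [-13.4 -64.1  11.9]
 [ -0.9 -52.8  15. ]]
mouth [0.5645 0.2276 0.1156] hx [0.847 0.12  0.518] hy [-0.14  0.99  0.  ] n [-0.513 -0.073  0.855]
mouth from rect [0.5649 0.2274 0.1159]
```

View pics/t3.png

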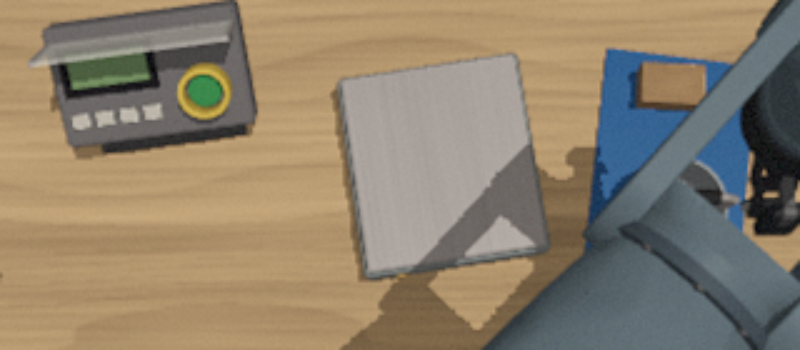

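The scale is empty. The pail shows at crop (705,190) under the arm, on the mat, and the carton at (670,85) hasn't moved. Next I'm measuring the open fingertips in the wrist depth and checking the pail.

Run:
```python
from h import *
o=get_obs(); p=camera("wrist"); I=p["image"]; z=p["range_z"]; K=p["intrinsics"]; T=np.array(p["T_tool_cam"])
v,u=np.mgrid[0:480,0:640]; du,dv=u-K[0,2],v-K[1,2]; r=np.hypot(du,dv)+1e-9; th=r/K[0,0]
t=np.tan(th)/r; S=np.stack([du*t*z,dv*t*z,z],-1)@T[:3,:3].T+T[:3,3]; S*=1000
ok=(z>0)&(th<1.4)
for sg in (1,-1):
    for a,b in ((-50,-40),(-40,-30),(-30,-25),(-25,-20),(-20,-15),(-15,-10),(-10,0)):
        m=ok&(S[...,2]>a)&(S[...,2]<=b)&(sg*S[...,1]>10)&(sg*S[...,1]<75)&(abs(S[...,0])<40)
        if m.sum(): q=S[m]; print(sg,(a,b),m.sum(),"x",q[:,0].min().round(1),q[:,0].max().round(1),"y",q[:,1].min().round(1),q[:,1].max().round(1))
print("cam at",T[:3,3].round(3))
w=o["eef_rot"]; M=R.from_quat([w[1],w[2],w[3],w[0]]).as_matrix(); P=S/1000@M.T+o["eef_pos"]
g=ok&(abs(P[...,0]-.4485)<.08)&(abs(P[...,1]+.262)<.08)&(P[...,2]>.068)&(P[...,2]<.085); print("rim",cv2.minEnclosingCircle((P[g][:,:2]*1000).astype(np.float32)),P[g].mean(0))
g=ok&(abs(P[...,0]-.4485)<.08)&(abs(P[...,1]+.262)<.08)&(P[...,2]>.12)&(P[...,2]<.16); print("grip",P[g].mean(0).round(4),P[g][:,2].max())
move_to([.45,.05,.35],[.991,.131])
```

```text
1 (-50, -40) 679 x -11.1 11.6 y 41.2 55.7
1 (-40, -30) 146 x -10.5 10.7 y 41.3 47.9
-1 (-50, -40) 687 x -11.6 11.9 y -57.0 -42.3
-1 (-40, -30) 138 x -10.3 10.6 y -48.8 -42.4
cam at [ 0.067 -0.    -0.166]
rim ((447.008544921875, -261.393798828125), 52.66280746459961) [ 0.44625896 -0.26460149  0.07573015]
grip [ 0.4473 -0.2594  0.1369] 0.14103230695887442
pos [ 0.4488 -0.2628  0.3157] shift [ 0.7817 -0.0147 -0.0876] turn -0.0491 (other 0.9509 ) q6 -0.74 F [-0.3  0.5 -0.1] t 10.0 open 0.995 grip 0.0
```

Run:
```python
from h import *
p=camera("wrist"); I=p["image"]; z=p["range_z"]; K=p["intrinsics"]; T=np.array(p["T_tool_cam"])
v,u=np.mgrid[0:480,0:640]; du,dv=u-K[0,2],v-K[1,2]; r=np.hypot(du,dv)+1e-9; th=r/K[0,0]
t=np.tan(th)/r; S=(np.stack([du*t*z,dv*t*z,z],-1)@T[:3,:3].T+T[:3,3])*1000
m=(z>0)&(abs(S[...,1])<80)&(S[...,2]<0)
for a in range(-70,0,3):
    k=m&(S[...,2]>a)&(S[...,2]<=a+3)&(u>320)
    if k.sum(): q=S[k]; print(a,k.sum(),"x",np.percentile(q[:,0],[1,99]).round(1),"y",np.percentile(q[:,1],[1,99]).round(1))
print("theta max on fingers",np.degrees(th[m].min()))
cv2.imwrite("pics/w4.png",cv2.resize(I[270:430,400:600,::-1],None,fx=3.7,fy=3.7))
```

```text
-70 198 x [-1.9 11.5] y [41.5 52.4]
-67 265 x [-5.1 11.6] y [41.2 55.3]
-64 293 x [-9.4 11.4] y [41.5 55.2]
-61 287 x [-10.6  11.5] y [41.4 55.1]
-58 261 x [-10.7  11.4] y [41.4 55.1]
-55 253 x [-10.8  11.4] y [41.4 55. ]
-52 238 x [-10.6  11.4] y [41.5 55.3]
-49 222 x [-10.5  11.4] y [41.4 55.5]
-46 208 x [-10.1  11.5] y [41.5 54.1]
-43 179 x [-10.8  11.2] y [41.5 48.1]
-40 114 x [-10.1  10.8] y [41.5 47.8]
-37 29 x [-9.   8.1] y [41.6 42.4]
theta max on fingers 18.977932819818832
```

View pics/w4.png

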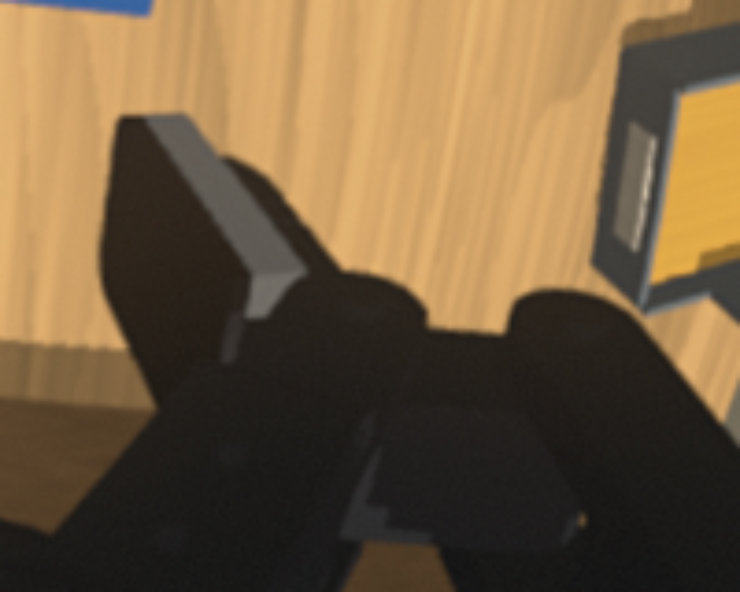

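The fingertip is at crop (150,115). It's thin at the end and thickens into linkages further out. I need the outer profile to clear the screen.

Run:
```python
from h import *
p=camera("wrist"); z=p["range_z"]; K=p["intrinsics"]; T=np.array(p["T_tool_cam"])
v,u=np.mgrid[0:480,0:640]; du,dv=u-K[0,2],v-K[1,2]; r=np.hypot(du,dv)+1e-9; th=r/K[0,0]
t=np.tan(th)/r; S=(np.stack([du*t*z,dv*t*z,z],-1)@T[:3,:3].T+T[:3,3])*1000
m=(z>0)&(abs(S[...,1])<130)&(S[...,2]<-30)&(abs(S[...,0])<60)
for a in range(-170,-30,10):
    k=m&(S[...,2]>a)&(S[...,2]<=a+10)&(S[...,1]>0)
    if k.sum(): print(a,k.sum(),"y",np.percentile(S[k][:,1],[1,50,99]).round(1),"x",np.percentile(S[k][:,0],[1,99]).round(1))
# scene view of the gripper
o=get_obs(); s=camera("scene"); P,ok=pts(s); w=o["eef_rot"]; M=R.from_quat([w[1],w[2],w[3],w[0]]).as_matrix(); L=(P-o["eef_pos"])@M*1000
k=ok&(abs(L[...,0])<45)&(abs(L[...,1])<110)&(L[...,2]>-170)&(L[...,2]<20)
for a in range(-170,20,10):
    j=k&(L[...,2]>a)&(L[...,2]<=a+10)
    if j.sum(): print("scene",a,j.sum(),"y",np.percentile(L[j][:,1],[1,50,99]).round(1),"x",np.percentile(L[j][:,0],[1,99]).round(1))
```

```text
-130 6362 y [ 3.3 27.5 68.2] x [ 3.6 20.4]
-120 6767 y [ 0.3 25.2 69.3] x [-7.4 20. ]
-110 6608 y [ 0.5 30.3 70.3] x [-11.   17.7]
-100 4143 y [ 1.8 60.5 72. ] x [-11.3  17.3]
-90 3053 y [38.4 54.1 72.1] x [-10.8  13.8]
-80 666 y [41.4 44.5 62.1] x [ 2.3 13.3]
-70 864 y [41.4 42.2 55.2] x [-9.2 11.5]
-60 861 y [41.3 42.1 55.2] x [-10.7  11.5]
-50 690 y [41.4 42.1 54.8] x [-10.5  11.4]
-40 136 y [41.4 41.9 42.9] x [-9. 10.]
scene -170 167 y [-8.7 29.8 38.8] x [-27.2  38.8]
scene -160 145 y [-8.7 30.5 39.3] x [-24.7  38.2]
scene -150 56 y [ 7.8 35.4 63.4] x [-14.   34.8]
scene -140 192 y [-64.7  50.7  70.7] x [-10.3  15.1]
scene -130 168 y [-65.6  32.   71. ] x [-11.   21.4]
scene -120 138 y [-70.   31.9  72.8] x [-10.3  20.4]
scene -110 135 y [-70.8  35.   72.1] x [-10.3  19. ]
scene -100 128 y [-73.4  42.8  74.4] x [-10.9  18.5]
scene -90 113 y [-71.3  54.5  74.9] x [-11.4  14.3]
scene -80 45 y [-67.  -45.   62.3] x [-1.9 14.6]
scene -70 62 y [-49.7   2.   58.2] x [-4.4 13.4]
scene -60 81 y [-48.5 -41.   56.4] x [-9.3 13. ]
scene -50 72 y [-49.6  -1.5  58.1] x [-10.5  12.3]
scene -40 24 y [-48.5 -43.5  49.5] x [-8.5 11.7]
```

The scene depth agrees: the open fingertips lie 35 mm behind the TCP, and the knuckles bulge to 73 mm. Half-open (45 mm) clears the screen better. I'll press with the up-slope finger alone.

>>> play_rows(
  plan=[
    [45,[0.1,0,-0.05],-0.02],
    [45,[0.3,0,-0.08],-0.049],
    [45,[0.5,-0.01,-0.08],-0.049],
    [45,[0.78,-0.015,-0.08],-0.049],
    [45,[0.78,-0.015,-0.08],-0.049],
    [45,[0.78,-0.015,-0.08],-0.049],
    [45,[0.78,-0.015,-0.08],-0.049],
    [45,[0.78,-0.015,-0.08],-0.049],
    [45,[0.78,-0.015,-0.08],-0.049],
  ],
)

```text
time_s: 11.05
eef_pos: [0.4491, 0.0497, 0.3447]
eef_rot: [-0.001, 0.659, 0.752, -0.001]
wrist_force: [0.0, 0.1, -0.2]
opening: 0.528
grasp_force: 0.0
```

Run:
```python
from h import *
e=np.array([.991,.131]); 
M=move_to([.515,.222,.26],e)   # rough hover
o=get_obs(); s=camera("scene"); P,ok=pts(s); L=(P-o["eef_pos"])@M*1000
k=ok&(abs(L[...,0])<45)&(abs(L[...,1])<110)
for a in range(-150,20,5):
    j=k&(L[...,2]>a)&(L[...,2]<=a+5)
    if j.sum(): print("scene",a,j.sum(),"y",np.percentile(L[j][:,1],[1,50,99]).round(1),"x",np.percentile(L[j][:,0],[1,99]).round(1))
p=camera("wrist"); z=p["range_z"]; K=p["intrinsics"]; T=np.array(p["T_tool_cam"])
v,u=np.mgrid[0:480,0:640]; du,dv=u-K[0,2],v-K[1,2]; r=np.hypot(du,dv)+1e-9; th=r/K[0,0]
t=np.tan(th)/r; S=(np.stack([du*t*z,dv*t*z,z],-1)@T[:3,:3].T+T[:3,3])*1000
m=(z>0)&(S[...,1]<110)&(S[...,1]>0)&(S[...,2]<10)&(abs(S[...,0])<60)
for a in range(-130,10,5):
    k=m&(S[...,2]>a)&(S[...,2]<=a+5)
    if k.sum(): print(a,k.sum(),"y",np.percentile(S[k][:,1],[1,99]).round(1),"x",np.percentile(S[k][:,0],[1,99]).round(1))
```

```text
pos [0.4491 0.0497 0.3447] shift [0.4052 0.2207 0.2113] turn 0.0003 (other -0.9997 ) q6 -0.29 F [ 0.   0.1 -0.2] t 11.05 open 0.528 grip 0.0
scene -150 27 y [32.6 36.4 39.6] x [-10.3  12.3]
scene -145 25 y [30.1 36.6 40.6] x [-9.  10.6]
scene -140 31 y [32.6 37.  40.8] x [-8.9 11.2]
scene -135 50 y [23.3 39.6 51.3] x [-8.8 14.1]
scene -130 112 y [10.9 45.7 68.1] x [-18.4  18.6]
scene -125 70 y [15.2 63.4 68.7] x [-18.6  17.5]
scene -120 46 y [17.6 33.9 68. ] x [-18.6  18.9]
scene -115 41 y [-1.1 33.2 66.8] x [-15.9  18.2]
scene -110 31 y [-12.7  25.5  64.5] x [-15.3  17.2]
scene -105 43 y [22.1 56.7 63.5] x [-14.7  17.4]
scene -100 35 y [19.3 59.4 63.3] x [-14.   17.5]
scene -95 38 y [16.9 29.1 61.1] x [-14.6  17.7]
scene -90 13 y [16.2 54.7 58.8] x [-14.4  15.8]
scene -85 12 y [49.7 54.  58. ] x [-9.9 12.3]
scene -80 32 y [48.1 52.5 55.8] x [-11.5  11.9]
scene -75 16 y [29.5 52.8 54.6] x [-12.6  12.3]
scene -70 2 y [26.6 30.  33.4] x [-12.3  14.1]
scene -60 5 y [-25.1 -21.5 -20. ] x [-9.9 10. ]
scene -55 13 y [-18.   35.4  38.2] x [-7.5  6.7]
scene -50 17 y [28.3 34.2 36.6] x [-8.4 
[... 334 characters left out ...]
x [ 0.4 20.2]
-115 3051 y [ 0.3 63.5] x [-1.5 18.5]
-110 2894 y [ 0.3 62.2] x [-6.9 17.8]
-105 3140 y [ 0.5 60.8] x [-11.2  17.7]
-100 2491 y [ 1.3 59.2] x [-11.2  17.7]
-95 1407 y [16.6 58.4] x [-11.6  17.6]
-90 1041 y [18.4 57. ] x [-11.7  16.9]
-85 2228 y [22.7 55.3] x [-11.1  12.6]
-80 1761 y [22.  54.3] x [-10.9  13.9]
-75 757 y [22.9 52.9] x [ 6.4 14. ]
-70 299 y [23.4 44. ] x [ 3.4 13.7]
-65 540 y [21.6 30.3] x [-10.3  11.9]
-60 303 y [21.6 32.5] x [-10.5  11.7]
-55 334 y [21.6 35.4] x [-10.3  11.5]
-50 335 y [21.6 35.3] x [-10.6  11.6]
-45 294 y [21.6 35.3] x [-10.1  11.6]
-40 267 y [21.6 35. ] x [-10.6  11.5]
-35 207 y [21.5 34.1] x [-10.6  11.5]
-30 93 y [21.6 28. ] x [-10.7  11.2]
```

At 45 mm the outer knuckle at 66 mm would hit the screen. A quarter turn works better, with the fingers closing along the display's level y: across that direction the gripper is only ±20 mm up to screen-edge height. So I'll open fully, press with the left (+y) finger alone, and keep the tool axis off the display's right end.

>>> play_rows(
  plan=[
    [85,[0.1,0.05,0],-0.1],
    [85,[0.2,0.1,0.05],-0.2],
    [85,[0.28,0.28,0.2],-0.5],
    [85,[0.28,0.28,0.2],-0.5],
    [85,[0.28,0.28,0.2],-0.5],
    [85,[0.28,0.28,0.2],-0.5],
    [85,[0.28,0.28,0.2],-0.5],
    [85,[0.28,0.28,0.2],-0.5],
    [85,[0.28,0.28,0.2],-0.5],
    [85,[0.28,0.28,0.2],-0.5],
  ],
)

```text
time_s: 12.15
eef_pos: [0.5464, 0.1733, 0.2652]
eef_rot: [-0.001, -0.032, 0.999, -0.0]
wrist_force: [-0.2, -0.8, -0.0]
opening: 0.992
grasp_force: 0.0
```

>>> play_rows(
  plan=[
    [85,[0,0,0],0],
    [85,[0,0,0],0],
    [85,[0,0,0],0],
  ],
)

```text
time_s: 12.45
eef_pos: [0.5462, 0.1745, 0.2656]
eef_rot: [-0.0, -0.028, 1.0, -0.0]
wrist_force: [-0.6, 0.7, -0.2]
opening: 0.996
grasp_force: 0.0
```

```bash
cat > press.py <<'E'
from h import *
e=np.array([.991,.131,0]); hyv=np.array([-.131,.991,0]); n=np.append(-.515*e[:2],.857); hx=np.append(.857*e[:2],.515)
C=np.array([.5647,.2275,.1157])
def tcp(d,xc=.0037,tip=-.035): return C+xc*hx-d*n-.011*e-.048*hyv+[0,0,tip]
E
python3 - <<'E'
from press import *
M=move_to(tcp(-.04),hyv[:2]); print(M.round(3), tcp(-.04).round(4))
o=get_obs(); p=camera("wrist"); I=p["image"]; z=p["range_z"]; K=p["intrinsics"]; T=np.array(p["T_tool_cam"])
v,u=np.mgrid[0:480,0:640]; du,dv=u-K[0,2],v-K[1,2]; r=np.hypot(du,dv)+1e-9; th=r/K[0,0]
t=np.tan(th)/r; S=np.stack([du*t*z,dv*t*z,z],-1)@T[:3,:3].T+T[:3,3]; P=S@M.T+o["eef_pos"]
hsv=cv2.cvtColor(I,cv2.COLOR_RGB2HSV); H=(P-C)@np.stack([hx,hyv,n],1)*1000
near=(z>0)&(np.linalg.norm(P-C,axis=-1)<.06)
ring=near&(hsv[...,0]>20)&(hsv[...,0]<34)&(hsv[...,1]>140); gr=near&(hsv[...,0]>45)&(hsv[...,0]<85)&(hsv[...,1]>150)
top=ring&(H[...,2]>-4)
print("ring top",top.sum(),np.percentile(H[top],[1,50,99],axis=0).round(1) if top.any() else 0, cv2.minEnclosingCircle(H[top][:,:2].astype(np.float32)) if top.any() else 0)
print("green",gr.sum(),np.percentile(H[gr],[2,50,98],axis=0).round(1) if gr.any() else 0)
L=S*1000; k=(z>0)&(L[...,1]>20)&(L[...,1]<75)&(L[...,2]<-28)&(L[...,2]>-60)&(abs(L[...,0])<15); print("tip",L[k].max(0))
cv2.imwrite("pics/w5.png",I[:,:,::-1])
E
```

```text
pos [0.5462 0.1745 0.2656] shift [0.008  0.0046 0.3718] turn -0.024 (other 0.976 ) q6 -1.52 F [-0.6  0.7 -0.2] t 12.45 open 0.996 grip 0.0
[[-0.998 -0.056 -0.   ]
 [-0.056  0.998 -0.   ]
 [ 0.    -0.    -1.   ]] [0.5428 0.1762 0.1169]
ring top 1119 [[-25.3 -26.7  -3.6]
 [  0.7  -2.    0.7]
 [ 25.9  24.2   2.7]] ((-0.09341113269329071, -1.4352455139160156), 26.992637634277344)
green 20 [[ -0.8 -17.5 -12.5]
 [  1.7 -15.9 -10.5]
 [  7.9  14.2  -9.3]]
tip [ 12.37981191  56.22353854 -35.14672486]
```

View pics/w5.png

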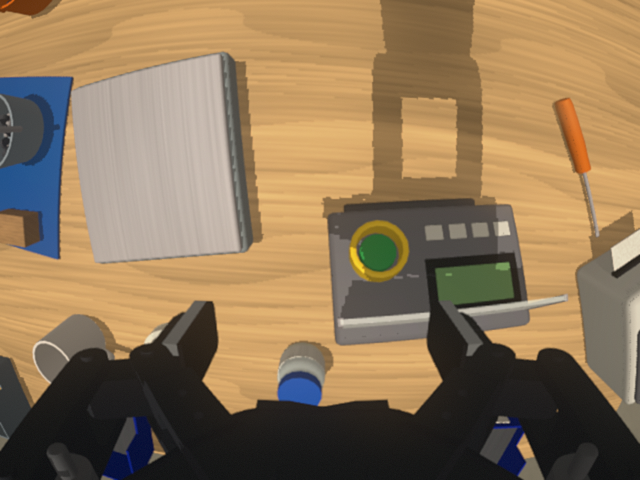

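The wrist view shows the button at (379,250) inside the collar. The collar centre fits my estimate to 1.4 mm and the button top lies about 11 mm down. I'm going to a hover point along the collar axis.

>>> play_rows(
  plan=[
    [85,[0.008,0.003,0.1],-0.024],
    [85,[0.008,0.003,0.2],-0.024],
    [85,[0.008,0.003,0.28],-0.024],
    [85,[0.008,0.003,0.34],-0.024],
    [85,[0.008,0.003,0.36],-0.024],
    [85,[0.008,0.003,0.36],-0.024],
    [85,[0.008,0.003,0.36],-0.024],
  ],
)

```text
time_s: 13.2
eef_pos: [0.5437, 0.1764, 0.1232]
eef_rot: [0.001, -0.068, 0.998, 0.0]
wrist_force: [-0.4, 0.3, 0.5]
opening: 0.992
grasp_force: 0.0
```

```bash
sed -i 's/^C=.*/C=np.array([.5648,.2268,.1157])/' press.py
python3 - <<'E'
from press import *
for d in (-.01,0,.005,.009,.018): print(d); move_to(tcp(d),hyv[:2])
E
```

```text
-0.01
pos [0.5437 0.1764 0.1232] shift [-0.0361 -0.002   0.0802] turn 0.0012 (other -0.9988 ) q6 -1.6 F [-0.4  0.3  0.5] t 13.2 open 0.992 grip 0.0
0
pos [0.5437 0.1764 0.1232] shift [-0.0489 -0.0021  0.1016] turn 0.0012 (other -0.9988 ) q6 -1.6 F [-0.4  0.3  0.5] t 13.2 open 0.992 grip 0.0
0.005
pos [0.5437 0.1764 0.1232] shift [-0.0553 -0.0021  0.1123] turn 0.0012 (other -0.9988 ) q6 -1.6 F [-0.4  0.3  0.5] t 13.2 open 0.992 grip 0.0
0.009
pos [0.5437 0.1764 0.1232] shift [-0.0605 -0.0021  0.1209] turn 0.0012 (other -0.9988 ) q6 -1.6 F [-0.4  0.3  0.5] t 13.2 open 0.992 grip 0.0
0.018
pos [0.5437 0.1764 0.1232] shift [-0.072  -0.0021  0.1402] turn 0.0012 (other -0.9988 ) q6 -1.6 F [-0.4  0.3  0.5] t 13.2 open 0.992 grip 0.0
```

>>> play_rows(
  plan=[
    [85,[-0.018,-0.001,0.04],0],
    [85,[-0.036,-0.002,0.08],0],
    [85,[-0.042,-0.002,0.09],0],
    [85,[-0.048,-0.002,0.1],0],
    [85,[-0.054,-0.002,0.11],0],
    [85,[-0.054,-0.002,0.11],0],
  ],
)

```text
time_s: 13.8
eef_pos: [0.5646, 0.1785, 0.0782]
eef_rot: [0.0, -0.068, 0.998, 0.0]
wrist_force: [-0.3, 0.1, -0.2]
opening: 0.992
grasp_force: 0.0
```

Run:
```python
from press import *
move_to(tcp(.004),hyv[:2]); move_to(tcp(.010),hyv[:2])
p=camera("wrist"); cv2.imwrite("pics/w6.png",cv2.resize(p["image"][200:440,330:600,::-1],None,fx=2.4,fy=2.4))
```

```text
pos [0.5646 0.1785 0.0782] shift [-0.0019 -0.0003 -0.0026] turn 0.0013 (other -0.9987 ) q6 -1.6 F [-0.3  0.1 -0.2] t 13.8 open 0.992 grip 0.0
pos [0.5646 0.1785 0.0782] shift [-0.0096 -0.0003  0.0103] turn 0.0013 (other -0.9987 ) q6 -1.6 F [-0.3  0.1 -0.2] t 13.8 open 0.992 grip 0.0
```

View pics/w6.png

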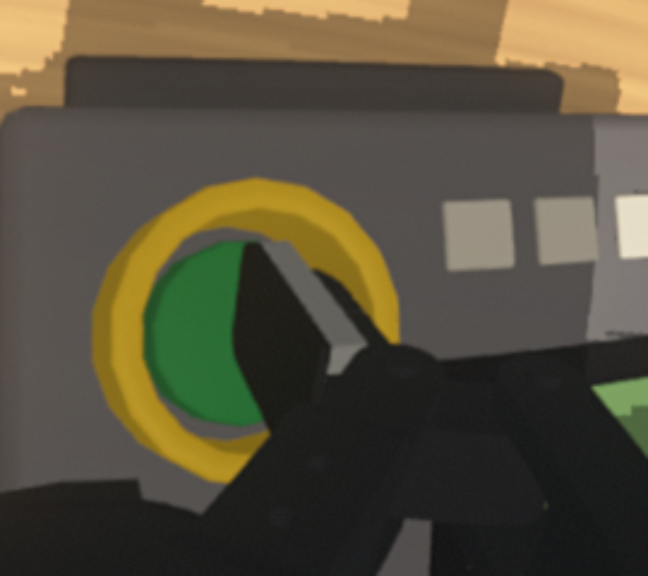

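The finger stands inside the collar mouth at crop (270,300), over the green button and clear of the yellow wall. Next I'm feeling downwards along the collar axis.

>>> play_rows(
  plan=[
    [85,[-0.002,-0.002,0.002],0],
    [85,[-0.004,-0.002,0.004],0],
    [85,[-0.006,-0.002,0.006],0],
    [85,[-0.006,-0.002,0.006],0],
  ],
)

```text
time_s: 14.25
eef_pos: [0.5667, 0.1779, 0.0753]
eef_rot: [-0.0, -0.068, 0.998, -0.0]
wrist_force: [0.2, 0.2, 0.3]
opening: 0.996
grasp_force: 0.0
```

>>> play_rows(
  plan=[
    [85,[-0.0013,0,0.0021],0],
    [85,[-0.0026,0,0.0043],0],
    [85,[-0.0026,0,0.0043],0],
  ],
)

```text
time_s: 14.55
eef_pos: [0.5677, 0.1781, 0.0735]
eef_rot: [-0.0, -0.068, 0.998, -0.0]
wrist_force: [0.4, 0.9, -0.2]
opening: 0.997
grasp_force: 0.0
```

>>> play_rows(
  plan=[
    [85,[-0.0013,0,0.0021],0],
    [85,[-0.0026,0,0.0043],0],
    [85,[-0.0026,0,0.0043],0],
  ],
)

```text
time_s: 14.85
eef_pos: [0.5687, 0.1782, 0.0718]
eef_rot: [-0.0, -0.068, 0.998, -0.0]
wrist_force: [-0.0, -0.1, -0.4]
opening: 0.995
grasp_force: 0.0
```

>>> play_rows(
  plan=[
    [85,[-0.0013,0,0.0021],0],
    [85,[-0.0013,0,0.0021],0],
    [85,[-0.0013,0,0.0021],0],
  ],
)

```text
time_s: 15.15
eef_pos: [0.5692, 0.1783, 0.071]
eef_rot: [-0.0, -0.068, 0.998, -0.0]
wrist_force: [0.4, 0.4, -0.2]
opening: 0.994
grasp_force: 0.0
```

>>> play_rows(
  plan=[
    [85,[-0.0013,0,0.0021],0],
    [85,[-0.0013,0,0.0021],0],
    [85,[-0.0013,0,0.0021],0],
  ],
)

```text
time_s: 15.45
eef_pos: [0.5698, 0.1784, 0.0704]
eef_rot: [-0.0, -0.068, 0.998, -0.0]
wrist_force: [-1.8, -0.3, 1.2]
opening: 0.992
grasp_force: 0.8
```

>>> play_rows(
  plan=[
    [85,[-0.0013,0,0.0021],0],
    [85,[-0.0013,0,0.0021],0],
    [85,[-0.0013,0,0.0021],0],
  ],
)

```text
time_s: 15.75
eef_pos: [0.5702, 0.1784, 0.0694]
eef_rot: [-0.0, -0.068, 0.998, -0.0]
wrist_force: [-2.0, 1.0, 2.0]
opening: 0.993
grasp_force: 1.0
```

>>> play_rows(
  plan=[
    [85,[-0.0013,0,0.0021],0],
    [85,[-0.0026,0,0.0043],0],
    [85,[-0.0026,0,0.0043],0],
  ],
)

```text
time_s: 16.05
eef_pos: [0.5713, 0.1786, 0.0676]
eef_rot: [-0.0, -0.068, 0.998, 0.0]
wrist_force: [-2.8, -0.2, 2.6]
opening: 0.996
grasp_force: 1.6
```

>>> play_rows(
  plan=[
    [85,[-0.0013,0,0.0021],0],
    [85,[-0.0026,0,0.0043],0],
    [85,[-0.0026,0,0.0043],0],
  ],
)

```text
time_s: 16.35
eef_pos: [0.5723, 0.1787, 0.0659]
eef_rot: [-0.0, -0.068, 0.998, 0.0]
wrist_force: [-2.7, -0.7, 3.6]
opening: 0.995
grasp_force: 2.0
```

>>> play_rows(
  plan=[
    [85,[-0.0013,0,0.0021],0],
    [85,[-0.0013,0,0.0021],0],
    [85,[-0.0013,0,0.0021],0],
  ],
)

```text
time_s: 16.65
eef_pos: [0.5728, 0.1788, 0.0652]
eef_rot: [-0.0, -0.068, 0.998, -0.0]
wrist_force: [-2.7, -1.4, 4.3]
opening: 0.994
grasp_force: 2.3
```

>>> play_rows(
  plan=[
    [85,[-0.0013,0,0.0021],0],
    [85,[-0.0013,0,0.0021],0],
    [85,[-0.0013,0,0.0021],0],
  ],
)

```text
time_s: 16.95
eef_pos: [0.5732, 0.1789, 0.0645]
eef_rot: [-0.0, -0.068, 0.998, -0.0]
wrist_force: [-5.2, -1.2, 5.5]
opening: 0.996
grasp_force: 3.6
```

The force along the axis is 7.4 N, more than the 5 N needed, and rising steeply: the button is at its hard stop. I'm adding a hair more and holding.

>>> play_rows(
  plan=[
    [85,[-0.0005,0,0.0008],0],
    [85,[-0.0005,0,0.0008],0],
    [85,[-0.0005,0,0.0008],0],
    [85,[-0.0005,0,0.0008],0],
    [85,[-0.0005,0,0.0008],0],
    [85,[-0.0005,0,0.0008],0],
    [85,[-0.0005,0,0.0008],0],
    [85,[-0.0005,0,0.0008],0],
  ],
)

```text
time_s: 17.75
eef_pos: [0.5733, 0.1789, 0.0644]
eef_rot: [-0.0, -0.068, 0.998, -0.0]
wrist_force: [-5.1, -0.8, 8.0]
opening: 0.999
grasp_force: 4.7
```

>>> play_rows(
  plan=[
    [85,[0,0,0],0],
    [85,[0,0,0],0],
    [85,[0,0,0],0],
    [85,[0,0,0],0],
    [85,[0,0,0],0],
    [85,[0,0,0],0],
    [85,[0,0,0],0],
    [85,[0,0,0],0],
  ],
)

```text
time_s: 18.55
eef_pos: [0.5733, 0.1789, 0.0644]
eef_rot: [-0.0, -0.068, 0.998, -0.0]
wrist_force: [-4.7, -1.0, 7.4]
opening: 0.999
grasp_force: 4.7
```

The button sat at the stop at 9 N for 1.6 s. Now I'm letting it up and retreating along the axis.

>>> play_rows(
  plan=[
    [85,[0.006,0,-0.01],0],
    [85,[0.013,0,-0.0214],0],
    [85,[0.026,0,-0.043],0],
    [85,[0.051,0,-0.086],0],
    [85,[0.077,0,-0.129],0],
    [85,[0.1,0,-0.25],0],
    [85,[0.12,0,-0.37],0],
    [85,[0.12,0,-0.45],0],
    [85,[0.12,-0.1,-0.5],0],
    [85,[0.12,-0.1,-0.5],0],
  ],
)

```text
time_s: 19.55
eef_pos: [0.5339, 0.13, 0.2687]
eef_rot: [0.004, -0.067, 0.998, -0.001]
wrist_force: [-0.6, -0.6, 0.0]
opening: 0.994
grasp_force: 0.0
```

```bash
sed -i 's/t3.png/t7.png/; s/top3/top7/' hd.py; python3 hd.py
python3 - <<'E'
from h import *
p=camera("scene"); t=np.load("top7.npy",allow_pickle=True).item()["image"]
cv2.imwrite("pics/f.png",np.hstack([cv2.resize(t[180:310,150:460],(400,300)),cv2.resize(p["image"][120:360,120:500],(400,300))])[:,:,::-1])
P,ok=pts(p); q=P[ok&(abs(P[...,0]-.447)<.08)&(abs(P[...,1]+.262)<.08)&(P[...,2]>.13)&(P[...,2]<.2)]; print("grip",len(q),q.mean(0).round(3),get_obs()["time_s"])
E
```

```text
tilt 30.520915764002723 az 7.468285530867708 face rect ((2.3200225830078125, -4.206565856933594), (199.81666564941406, 127.44373321533203), 88.10631561279297)
ring 75 ((11.835193634033203, -82.03643035888672), 61.293521881103516) 23.392130670630348 green [[-27.5 -66.    9.9]
 [-22.2 -56.   12.1]
 [-13.  -46.9  15.4]]
mouth [0.5901 0.2076 0.1296] hx [0.854 0.112 0.508] hy [-0.13   0.992  0.   ] n [-0.504 -0.066  0.861]
mouth from rect [0.5636 0.2271 0.1157]
grip 169 [ 0.45  -0.26   0.136] 19.65
```

View pics/f.png

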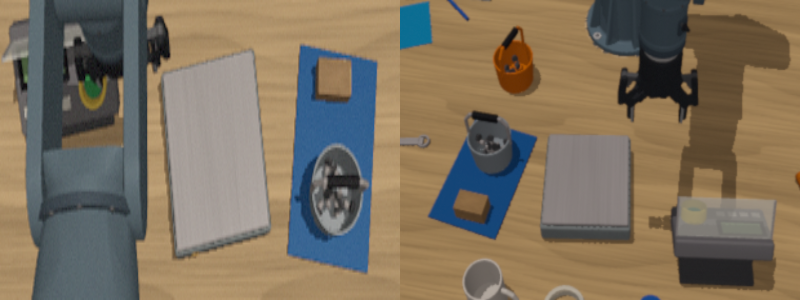

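The pail is upright and wholly on the mat, left crop (338,190). The carton is untouched, the scale is empty, the display is unmoved and the robot is clear.

```bash
python3 -c "
from bench import *
print(hand_in())"
```

```text
the job is handed in; nothing more can be done
None
```

The job is handed in, though no verdict came back: the pail stands upright on the mat beside the carton, and with the scale empty the zero button was held fully down for about 1.6 s, then released, with the display unmoved.

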